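# Tamper away in the push-to-open drawer

## Task

Put the coffee tamper away in the hidden drawer of the birch coffee stand: press the stand's plain front in to trip its push latch, draw the sprung-out drawer open and stand the tamper upright on the black rubber pad inside. Set it down rather than drop it, then push the drawer in, without slamming it, until the latch catches and it stays shut. Leave the other things as they stand.

Things in the scene. Friction and masses are not known exactly. Their poses are not given: they have to be found in the camera images.
- stand: Low birch coffee stand, fixed: 268 mm wide (y), 250 mm deep (x), 122 mm high. Its side towards the robot is one plain panel without a handle: the front of a hidden push-to-open drawer. Origin: on the counter, middle of the lower edge of the front face as it stands when shut; x points straight into the stand (the drawer comes out along -x), y to the left seen from the robot, z up.
- stand_top (a point): Centre of the stand's top board, 122 mm above the counter; axes as the stand's. The board and carcass begin 114.5 mm to -x of this point (21 mm behind the shut front face). A canister and a dripper stand on the board, with nothing nearer than 70 mm to the front face.
- drawer (a joint): How far the drawer is out, m: 0 shut and latched (may read up to 0.001), full stop at 0.150. Push-push latch. To open: push the front 4 mm or more further in (solid stop at -0.0055) and let go; a spring sends it out 45 to 60 mm. It then slides freely (about 1 N) and stays where it is left. To shut: see press.
- press (a point): On the drawer: middle of the front's outer face, 80 mm above the counter, where to push (along the stand's +x); moves with the drawer, axes as the stand's. Tripping the latch takes about 5 N. Shutting: over the last 42 mm a spring resists (2 to 5 N); push on past 0 to the solid stop (10 N on it is plenty), then let go: it comes back to 0 and holds. Let go sooner, it springs out again.
- front_top (a point): On the drawer: middle of the top edge of its front panel, 120 mm above the counter, half-way through its thickness; moves with the drawer, axes as the stand's. The panel is 15 mm thick (x), 264 mm wide (y) and 4 to 120 mm high. With the drawer sprung out there is a gap of about 50 mm between panel and carcass, open from above, so that the panel can be pinched or hooked.
- cell_mid (a point): On the drawer: centre of the floor of the middle of three open cells in a row along y just behind the front, 14 mm above the counter; moves with the drawer, axes as the stand's. Cells are 72 x 72 mm, centred 76 mm apart (y = -76, 0, +76 mm), 51 mm behind the front's outer face. Partitions are 4 mm thick and 30 mm high; the drawer's outer side walls reach 55 mm above the counter.
- tamper: Espresso tamper standing on the counter: steel disc base 58 mm in diameter and 21 mm high, narrow neck, pear-shaped brown wooden handle 33 mm in diameter from 46 to 70 mm height; 82 mm high in all, 0.35 kg. Origin: centre of the underside, z up along its axis. It is round. Grip the handle near 58 mm height.
- pad: Black rubber disc 64 mm in diameter and 5 mm thick, lying loose on the floor of one of the drawer's three cells (any of them): the tamper's place. Origin: centre of its underside, z up. Hidden until the drawer is out.
- basket: Steel filter basket, 67 mm in diameter, 26 mm high, in another of the drawer's cells; stays there. Origin: centre of its underside.
- leveller: Red and steel coffee leveller, a round block 62 mm in diameter and 37 mm high, in the remaining cell; stays there. Origin: centre of its underside.
- mug: White mug, 76 mm in diameter, 85 mm high, handle to its +y reaching 70 mm from its axis; bystander on the counter. Origin: centre of its underside.
- jam_jar: Orange jar with black lid, 70 mm in diameter, 78 mm high; bystander on the counter. Origin: centre of its underside.
- pitcher: Steel milk pitcher, 76 mm in diameter, 90 mm high, handle to its +y reaching 64 mm from its axis; bystander on the counter. Origin: centre of its underside.
- canister: White canister with black lid, 86 mm in diameter, 118 mm high; bystander on top of the stand. Origin: centre of its underside.
- dripper: White ceramic coffee dripper, 100 mm in diameter, 75 mm high, with a small handle; bystander on top of the stand. Origin: centre of its underside.
Mind the look-alikes: they are no part of the job. Leave any green or yellow look-alike of the tamper alone.

How it is judged:
On the way, in this order (a step that is already met when the one before it is completed fails the run):
1. the latch is tripped and the drawer has sprung out at least 30 mm (value of joint drawer above 0.03 m), for 0.1 s.
2. the tamper stands upright on the pad in the open drawer, let go (value of joint drawer above 0.04 m and horizontal distance between tamper and pad below 0.02 m and z of tamper in the frame of front_top below -0.097 m and angle between tamper's own z axis and vertical below 0.1 rad and contact force between the fingers and tamper below 0.05 N and linear speed of tamper below 0.03 m/s), for 0.2 s.
At the end, for the whole second after the job is handed in: The drawer is shut and latched (within 3 mm) and stays so untouched; in it the tamper stands upright (within 0.1 rad) and still on the pad (axes within 20 mm, at most 4 mm above it), and the basket and leveller lie flat on the drawer's floor (value of joint drawer between -0.002 and 0.003 m and horizontal distance between tamper and pad below 0.02 m and z of tamper in the frame of front_top below -0.097 m and angle between tamper's own z axis and vertical below 0.1 rad and linear speed of tamper below 0.02 m/s and z of each of basket, leveller in the frame of front_top below -0.1 m and angle between each of basket, leveller's own z axis and vertical below 0.15 rad).
It fails at once if the tamper moves faster than 0.5 m/s while no finger touches it (dropped, or the drawer slammed) (contact force between the fingers and tamper below 0.01 N and linear speed of tamper above 0.5 m/s).
It fails at once if the mug, jar, pitcher, canister or dripper is shifted by more than 25 mm (distance of any of mug, jam_jar, pitcher, canister, dripper from where it was at the start of the episode above 0.025 m).
It also fails if it takes over 72 s, if anything falls off the work surface, if the arm or the gripper's body presses on something with over 40 N, if the wrist force passes 120 N, or if a joint passes its speed limit or range.

## Robot

A 6-joint arm with a two-finger parallel gripper is mounted at the origin on the work surface. World frame = base frame: x ahead of the robot, y to its left, z up, the work surface at z = 0. Lengths are in m, angles in rad, forces in N, time in s.
With the tool pointing down it reaches from about 0.325 to 0.75 m from the base axis. Payload 7.6 kg.
Tool frame: the origin (TCP) lies midway between the tips of the shut fingers; the grasp point (between the pads) lies 19 mm behind it (grip_depth is the distance from the TCP to the grasp point, in m); z points along the fingers, y is the line along which they close (so a half turn about z gives the same grasp; the last joint's range is limited). The gripper opens to 85 mm and grips with 20 to 120 N. Pads are 22 mm wide; open, the fingers measure 114 mm over their backs; the gripper's body (76 mm by 85 mm) begins 54 mm behind the grasp point. The pads swing forward as they close: fully open they stand 13 mm farther back than shut.
Start: joints at [1.074, 0.052, 1.401, -0, 1.689, -0.07], TCP at [0.217, 0.478, 0.231] pointing down, gripper open.
Joint ranges: [-2.9, 2.9], [-0.91, 2.17], [0.12, 2.37], [-1.06, 4.2], [0.26, 2.73], [-2.93, 2.93]. Speed limits (rad/s): [2.57, 2.57, 3.01, 3.14, 3.14, 3.14].

## Interface

Orientations are given as a rotation vector (axis times angle).
In Python, from rig import sense, capture, calibration, hand_in, look_for, trace, tip_of, grip_depth gives the robot as it stands.
- The arm moves only by the tool servo_tool, never from a script. Its argument "steps" is a list of rows, each a list of 7 numbers: the finger opening in mm, from 0 to 85.4, then the shift along the tool's x, y, z in units of 50 mm (1.0 is 50 mm), then the turn, a rotation vector about the tool's x, y, z in units of 5 degrees (1.0 is 5 degrees). A call has 1 to 5 rows; each row is the pose to reach, as a shift and turn from the pose commanded when the call began, along the tool's axes at that moment; what a row does not reach only later rows make up. A row lasts 1/8 s, in which the tool goes at most 62.5 mm and 10.7 degrees, less where a joint would pass 70% of its speed; a pose out of reach is approached as far as the arm can. A call with a gripper value outside its range is refused whole. The fingers move at their own pace and stop on an object; "squeeze" is the grip in N (left out, the last holds). Time passes only in rows, so rows that repeat a pose let the fingers close. It gives the time, the measured TCP pose, the force, the opening and the grip force at its end, in the units of the state.
- sense(): the state, without advancing time (a new reading comes with each control period).
- capture(name): name is "scene" or "top" or "wrist"; returns the picture (384x512x3 uint8, red, green, blue); there is no depth.
- calibration(name): a dict with "K" (3x3 intrinsics, pixels), "R" (3x3) and "t" (3): a world point X has camera coordinates R X + t. Camera axes: x right, y down, z forward; pixel columns grow to the right and rows downward; lengths in m; the calibration is good to about 2 mm. The wrist camera is an equidistant fisheye: a pixel r from the principal point sees the ray r / f radians off the axis. A picture is of the moment at which its call begins: read the wrist's pose just before it. calibration takes no time and is no camera call; for the wrist camera it gives the pose at the moment of the call.
- hand_in(): hands the job in; it is judged then, once.
Trained networks look in the newest picture that a camera, given by its name, has taken for a name from the list of things; names that differ only in an ending like _2 or _b are one class to them, and where a whole thing is asked for, a point or a joint stands for the part that bears it (a point fixed in the world has none). Each returns a list of dicts, best first, with "confidence" (0 to 1); they miss things now and then, are a little off and sometimes report something else, mostly with a low value. They report only what shows in the picture. A call takes as long as a camera call. They do not tell look-alikes from the thing itself.
- look_for(camera, name): "xyz" ([x, y, z] in m, in the coordinates of the camera as it stood for that picture, good to about 4 mm: the middle of the surface that is visible of it).
- trace(camera, name): "region" (384x512 bool, what is visible of it).
- tip_of(camera, name): "xyz" ([x, y, z] in m, in the coordinates of the camera as it stood for that picture, good to about 4 mm: a listed point, or the origin of a listed thing).
The state is a dict: "t": time; "joint_positions": joint angles; "joint_velocities": joint speeds; "effort": joint torques, N m; "ee_pos": TCP position; "orientation": TCP orientation; "force": force on the tool from outside, world axes, zero at the start; "torque": the same for the moment, N m; "opening": finger opening in m; "gripper_force": force on a finger pad.
Only numpy, scipy, OpenCV 4.12 (cv2) and the standard library are available. Lean on these libraries where they do the work, as an engineer would, in place of code of your own. Each camera call takes 0.05 s, during which the arm holds its last target. There are 200 camera calls.

## Working session

There is one attempt and no reset: what is moved stays moved. The work goes in short steps, Python scripts to look and compute and a tool call to move; the robot and the scene stay as the last step left them, time stands still between calls to the robot, and variables do not carry over. Pictures are saved under pics/ and viewed, at most 10 in all, crops included, and the job is handed in when it is done.

Besides the shell and the picture viewer there is one more tool, called after "Request:" in YAML: its name, and indented under it one key for each argument. servo_tool: Moves the arm, as the interface text tells. Its arguments: {"type":"object","properties":{"steps":{"type":"array","items":{"type":"array","items":{"type":"number"}}},"squeeze":{"type":"number"}},"required":["steps"]}

```bash
mkdir -p pics; ls
cat > h.py <<'E'
import numpy as np, cv2
from scipy.spatial.transform import Rotation as Ro
from rig import *
def save(n,cam,crop=None,sc=1):
    im=capture(cam)
    if crop: a,b,c,d=crop; im=im[b:d,a:c]
    im=cv2.resize(im,None,fx=sc,fy=sc,interpolation=cv2.INTER_CUBIC)
    cv2.imwrite(f'pics/{n}.png',im[...,::-1])
def w(cam,p,cal=None):
    c=cal or calibration(cam); return np.array(c['R']).T@(np.array(p)-np.array(c['t']))
def px(cam,X,cal=None):
    c=cal or calibration(cam); q=c['K']@(np.array(c['R'])@X+np.array(c['t'])); return q[:2]/q[2]
def ray(cam,u,v,z,cal=None):
    c=cal or calibration(cam); R=np.array(c['R']); d=R.T@np.linalg.inv(c['K'])@[u,v,1]; o=-R.T@np.array(c['t']); return o+d*(z-o[2])/d[2]
def rel(X,yaw=None):
    """tool-frame shift (units of 50mm) from measured pose to world X"""
    s=sense(); R=Ro.from_rotvec(s['orientation']).as_matrix(); return R.T@(np.array(X)-s['ee_pos'])/.05
E
python3 - <<'E'
from h import *
a=capture('scene');b=capture('top')
cv2.imwrite('pics/both.png',cv2.resize(np.hstack([a,b]),(800,300),interpolation=cv2.INTER_AREA)[...,::-1])
s=sense(); print(s['ee_pos'],s['orientation'],grip_depth, Ro.from_rotvec(s['orientation']).as_matrix().round(3))
for cam in('scene','top'):
  c=calibration(cam)
  for n in ('stand','stand_top','press','front_top','tamper','mug','jam_jar','pitcher','canister','dripper'):
    for r in tip_of(cam,n): print(cam,n,round(r['confidence'],2),w(cam,r['xyz'],c).round(4), px(cam,w(cam,r['xyz'],c),c).round(0))
E
```

```text
pics
[0.21716819 0.47767663 0.2305527 ] [-6.65217188e-01 -3.06993886e+00  2.14324590e-03] 0.0187 [[-0.91   0.414 -0.001]
 [ 0.414  0.91  -0.001]
 [ 0.    -0.001 -1.   ]]
scene stand 0.87 [0.5883 0.033  0.0013] [252. 217.]
scene stand 0.32 [0.4267 0.3558 0.0005] [171. 153.]
scene stand 0.16 [0.6013 0.0321 0.1199] [257. 184.]
scene stand_top 0.78 [0.7282 0.0069 0.1206] [308. 181.]
scene press 0.58 [0.5904 0.0285 0.0829] [254. 197.]
scene press 0.22 [0.6002 0.0382 0.1233] [256. 182.]
scene front_top 0.98 [0.5979 0.0318 0.1181] [256. 185.]
scene front_top 0.52 [ 0.6092 -0.3509 -0.0036] [315. 346.]
scene tamper 0.97 [ 0.728  -0.3497 -0.0021] [365. 329.]
scene tamper 0.77 [ 0.6057 -0.2418 -0.0029] [295. 302.]
scene tamper 0.74 [ 0.7178 -0.2434 -0.0009] [340. 290.]
scene tamper 0.57 [ 0.6078 -0.3501 -0.0009] [314. 345.]
scene mug 0.76 [ 0.4499 -0.3314  0.0018] [241. 358.]
scene jam_jar 0.78 [ 4.283e-01  3.524e-01 -2.000e-04] [172. 154.]
scene jam_jar 0.49 [ 0.6102 -0.3477 -0.0033] [315. 344.]
scene jam_jar 0.42 [0.6546 0.0978 0.0165] [268. 191.]
scene jam_jar 0.18 [ 5.905e-01  3.270e-02 -1.
[... 508 characters left out ...]

top press 0.41 [ 0.5874  0.0298 -0.0011] [247. 197.]
top front_top 0.75 [0.6015 0.0343 0.1241] [242. 187.]
top tamper 0.93 [ 0.7114 -0.2441  0.0033] [351. 147.]
top tamper 0.85 [ 0.6089 -0.2452 -0.0009] [353. 186.]
top tamper 0.81 [ 0.7324 -0.3479  0.0038] [391. 137.]
top tamper 0.8 [ 0.6036 -0.3512  0.0036] [395. 187.]
top mug 0.88 [ 0.4449 -0.3264  0.004 ] [389. 249.]
top jam_jar 0.88 [ 0.4287  0.3551 -0.0016] [123. 261.]
top pitcher 0.63 [ 0.5981  0.3359 -0.0009] [131. 196.]
top canister 0.76 [0.7323 0.0587 0.1235] [230. 131.]
top canister 0.26 [ 0.6027 -0.3492  0.0042] [394. 187.]
top canister 0.17 [0.5976 0.3352 0.0017] [130. 196.]
top dripper 0.78 [ 0.7158 -0.0571  0.1204] [281. 136.]
```

Run:
```python
from h import *
a=capture('scene')[240:384,260:420];b=capture('top')[100:220,320:440]
a=cv2.resize(a,(444,400),interpolation=cv2.INTER_CUBIC);b=cv2.resize(b,(356,400),interpolation=cv2.INTER_CUBIC)[:, :356]
cv2.imwrite('pics/crop.png',np.hstack([a,b])[...,::-1])
```

```text
(no output)
```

View pics/both.png

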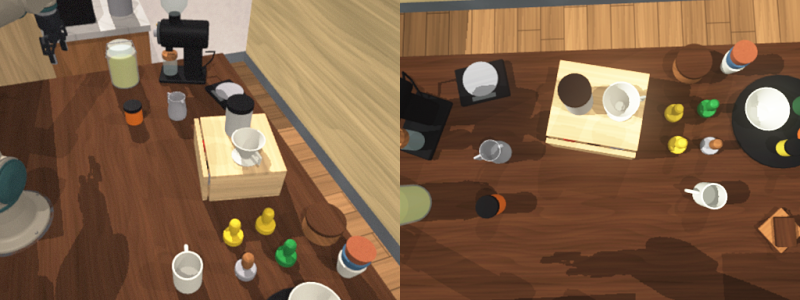

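View pics/crop.png

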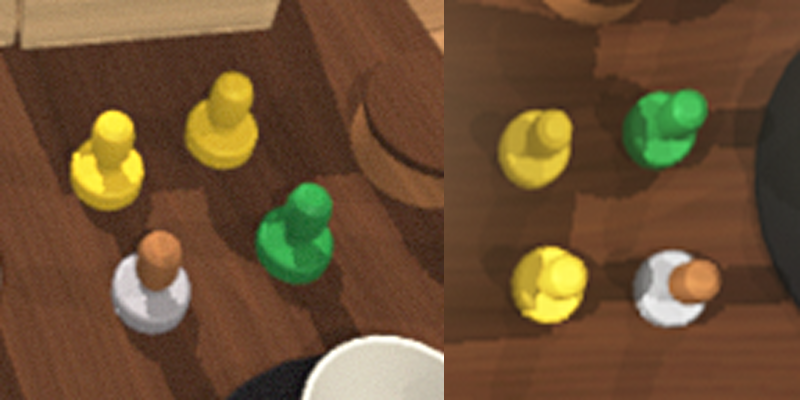

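Candidates for the tamper in the scene image are steel with a brown handle at (314,345), green at (365,329), yellow at (295,302) and yellow at (340,290). The crop confirms (314,345) is the steel/brown one, at world (0.606, -0.350). The stand front is at (0.589, 0.032) with a yaw of about -10°. I'm moving towards the front now.

Request:
servo_tool:
  steps:
    - [0, -9.5, -5.3, 0, 0, 0, -2.9]
    - [0, -9.5, -5.3, 0, 0, 0, -2.9]
    - [0, -9.5, -5.3, 0, 0, 0, -2.9]
    - [0, -9.5, -5.3, 0, 0, 0, -2.9]
    - [0, -9.5, -5.3, 0, 0, 0, -2.9]

```text
t: 1.82
ee_pos: [0.4005, 0.229, 0.2316]
orientation: [0.272, 3.129, 0.001]
force: [1.0, -0.2, 0.2]
opening: -0.0
gripper_force: 0.0
```

```bash
cat >> h.py <<'E'
O=np.array([.5888,.0315,0]); YAW=np.deg2rad(-10)
S=Ro.from_euler('z',YAW).as_matrix()
def st(X): return S.T@(np.array(X)-O)
def ws(p): return O+S@np.array(p)
def where():
    s=sense(); R=Ro.from_rotvec(s['orientation']).as_matrix()
    print('t',round(s['t'],2),'stand-frame tcp',(st(s['ee_pos'])*1e3).round(1),'yaw x',np.rad2deg(np.arctan2(R[1,0],R[0,0])).round(2),'F',np.round(S.T@s['force'],1),'q',np.round(s['joint_positions'],2), 'z',R[:,2].round(3))
E
python3 - <<'E'
from h import *
where(); print(rel(ws([-.055,0,.231])).round(2))
# refine yaw: stand mask corners in top view
capture('top');c=calibration('top')
m=trace('top','stand')[0]['region'].astype(np.uint8)
cn=max(cv2.findContours(m,0,2)[0],key=cv2.contourArea)
print(cv2.boxPoints(cv2.minAreaRect(cn)).round(0).tolist())
pol=cv2.approxPolyDP(cn,4,True)[:,0]; 
for u,v in pol: print((u,v),ray('top',u,v,.122,c).round(3),(st(ray('top',u,v,.122,c))*1e3).round(0))
E
```

```text
t 1.82 stand-frame tcp [-219.7  161.8  231.6] yaw x 170.06 F [1.  0.  0.2] q [ 0.44 -0.13  1.58  0.    1.69 -0.96] z [ 0.001  0.    -1.   ]
[-3.29 -3.24  0.01]
[[184.0, 185.0], [203.0, 74.0], [322.0, 94.0], [302.0, 205.0]]
(np.int32(205), np.int32(77)) [0.861 0.114 0.122] [254. 129. 122.]
(np.int32(187), np.int32(181)) [0.619 0.159 0.122] [  8. 130. 122.]
(np.int32(299), np.int32(202)) [ 0.565 -0.093  0.122] [  -2. -127.  122.]
(np.int32(314), np.int32(128)) [ 0.732 -0.133  0.122] [ 170. -137.  122.]
(np.int32(307), np.int32(129)) [ 0.731 -0.117  0.122] [ 165. -122.  122.]
(np.int32(294), np.int32(150)) [ 0.683 -0.086  0.122] [ 113. -100.  122.]
(np.int32(277), np.int32(154)) [ 0.675 -0.047  0.122] [ 99. -63. 122.]
(np.int32(265), np.int32(146)) [ 0.694 -0.021  0.122] [113. -33. 122.]
(np.int32(259), np.int32(124)) [ 0.746 -0.008  0.122] [161. -12. 122.]
(np.int32(263), np.int32(114)) [ 0.769 -0.018  0.122] [186. -18. 122.]
(np.int32(280), np.int32(103)) [ 0.793 -0.058  0.122] [217. -52. 122.]
(np.int32(296), np.int32(107)) [ 0.783 -0.094  0.122] [213. -90. 122.]
(np.int32(306), np.int32(122)) [ 0.747 -0.116  0.122] [ 181. -118.  122.]
(np.int32(313), np.int32(122)) [ 0.746 -0.132  0.122] [ 183. -133.  122.]
(np.int32(319), np.int32(94)) [ 0.811 -0.148  0.122] [ 250. -138.  122.]
```

Request:
servo_tool:
  steps:
    - [0, -3.3, -3.24, 0, 0, 0, 0]
    - [0, -3.3, -3.24, 0, 0, 0, 0]
    - [0, -3.3, -3.24, 0, 0, 0, 0]
    - [0, -3.3, -3.24, 1.0, 0, 0, 0]
    - [0, -3.3, -3.24, 2.2, 0, 0, 0]

```text
t: 2.55
ee_pos: [0.5361, 0.041, 0.1218]
orientation: [0.277, 3.125, 0.0]
force: [0.3, 1.0, -0.2]
opening: 0.0
gripper_force: 0.0
```

Request:
servo_tool:
  steps:
    - [0, -0.3, 0, 0.9, 0, 0, 0]
    - [0, -0.5, 0, 0.9, 0, 0, 0]
    - [0, -0.64, 0, 0.9, 0, 0, 0]
    - [0, -0.72, 0, 0.9, 0, 0, 0]
    - [0, -0.78, 0, 0.9, 0, 0, 0]

```text
t: 3.18
ee_pos: [0.5736, 0.0361, 0.0787]
orientation: [0.272, 3.127, 0.001]
force: [0.2, 0.8, -0.8]
opening: -0.0
gripper_force: 0.0
```

```bash
python3 -c "
from h import *
where()"
```

```text
t 3.17 stand-frame tcp [-15.8   1.9  78.7] yaw x 170.06 F [ 0.   0.8 -0.8] q [-0.    0.29  1.45  0.    1.4  -1.4 ] z [ 0.003  0.    -1.   ]
```

Request:
servo_tool:
  steps:
    - [0, -0.06, 0, 0, 0, 0, 0]
    - [0, -0.1, 0, 0, 0, 0, 0]
    - [0, -0.14, 0, 0, 0, 0, 0]
    - [0, -0.17, 0, 0, 0, 0, 0]
    - [0, -0.2, 0, 0, 0, 0, 0]

```text
t: 3.8
ee_pos: [0.5821, 0.0343, 0.0767]
orientation: [-0.272, -3.129, -0.0]
force: [-4.2, 1.5, 1.3]
opening: 0.0001
gripper_force: 0.0
```

Request:
servo_tool:
  steps:
    - [0, -0.04, 0, 0, 0, 0, 0]
    - [0, -0.07, 0, 0, 0, 0, 0]
    - [0, -0.1, 0, 0, 0, 0, 0]

```text
t: 4.18
ee_pos: [0.5845, 0.0338, 0.0765]
orientation: [-0.271, -3.121, 0.0]
force: [-26.7, 2.4, 13.0]
opening: 0.0001
gripper_force: 0.0
```

Request:
servo_tool:
  steps:
    - [0, 0.6, 0, 0, 0, 0, 0]
    - [0, 1.6, 0, 0, 0, 0, 0]
    - [0, 1.8, 0, 0, 0, 0, 0]
    - [0, 1.8, 0, -1.0, 0, 0, 0]
    - [0, 1.8, 0, -2.2, 0, 0, 0]

```text
t: 4.8
ee_pos: [0.4988, 0.0488, 0.1877]
orientation: [-0.273, -3.129, 0.0]
force: [0.9, 0.1, 0.6]
opening: 0.0002
gripper_force: 0.0
```

Run:
```python
from h import *
where(); c=calibration('top'); im=capture('top')
for n in ('front_top','press','cell_mid','pad','basket','leveller'):
    for r in tip_of('top',n): print(n,round(r['confidence'],2),(st(w('top',r['xyz'],c))*1e3).round(0))
im=im[110:250,150:350]; cv2.imwrite('pics/open1.png',cv2.resize(im,(800,560),interpolation=cv2.INTER_CUBIC)[...,::-1])
```

```text
t 4.8 stand-frame tcp [-91.6   1.4 187.7] yaw x 170.04 F [0.8 0.3 0.6] q [ 0.02  0.    1.54 -0.    1.6  -1.37] z [-0. -0. -1.]
front_top 0.81 [-43.   6. 127.]
front_top 0.22 [-45.   6.  84.]
press 0.67 [-50.   2.  84.]
press 0.42 [141. -66. 121.]
cell_mid 0.87 [ 4.  2. 15.]
cell_mid 0.54 [-47.   7.  81.]
cell_mid 0.5 [  83. -374.   -1.]
cell_mid 0.2 [-216.  291.    0.]
pad 0.63 [ 6.  1. 15.]
basket 0.6 [  4. -81.  17.]
basket 0.3 [  84. -375.    3.]
leveller 0.56 [ 1. 75. 17.]
leveller 0.22 [ -79. -378.    3.]
```

View pics/open1.png

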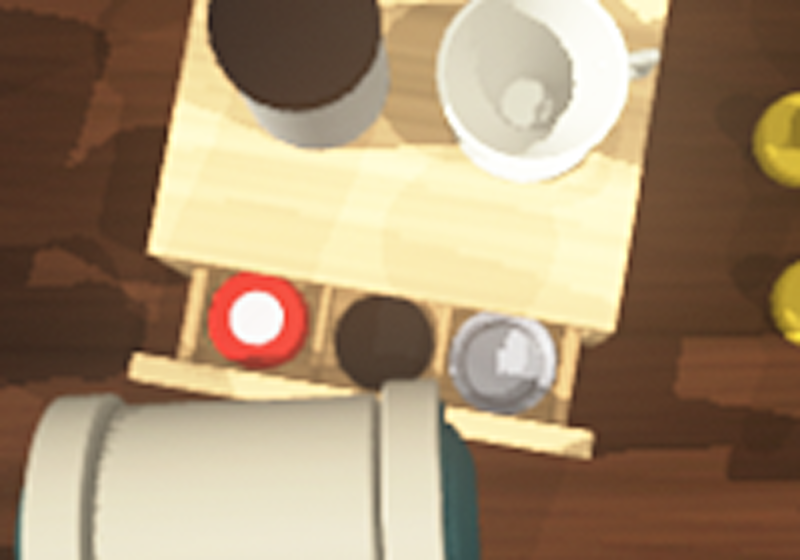

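The drawer is out about 50 mm. The leveller is in the left cell, the pad in the middle and the basket in the right. Next I'll hook the panel from behind and pull.

Request:
servo_tool:
  steps:
    - [0, -0.9, 0, 0, 0, 0, 0]
    - [0, -1.72, 0, 0, 0, 0, 0]
    - [0, -1.72, 0, 0.4, 0, 0, 0]
    - [0, -1.72, 0, 1.3, 0, 0, 0]
    - [0, -1.72, 0, 1.9, 0, 0, 0]

```text
t: 5.78
ee_pos: [0.582, 0.034, 0.0877]
orientation: [-0.272, -3.125, 0.001]
force: [0.2, -0.9, -0.4]
opening: -0.0001
gripper_force: 0.0
```

Request:
servo_tool:
  steps:
    - [0, 0.2, 0, 0, 0, 0, 0]
    - [0, 0.4, 0, 0, 0, 0, 0]
    - [0, 0.6, 0, 0, 0, 0, 0]
    - [0, 0.8, 0, 0, 0, 0, 0]
    - [0, 1.0, 0, 0, 0, 0, 0]

```text
t: 6.4
ee_pos: [0.534, 0.0429, 0.0929]
orientation: [0.272, 3.128, 0.001]
force: [0.7, 0.3, 0.2]
opening: -0.0
gripper_force: 0.7
```

```bash
python3 -c "
from h import *
where()"
```

```text
t 6.4 stand-frame tcp [-56.    1.7  92.9] yaw x 170.05 F [0.6 0.4 0.2] q [ 0.01  0.17  1.55  0.    1.42 -1.39] z [ 0.002  0.    -1.   ]
```

Request:
servo_tool:
  steps:
    - [0, 0.22, 0, 0, 0, 0, 0]
    - [0, 0.44, 0, 0, 0, 0, 0]
    - [0, 0.66, 0, 0, 0, 0, 0]
    - [0, 0.88, 0, 0, 0, 0, 0]
    - [0, 1.06, 0, 0, 0, 0, 0]

```text
t: 7.02
ee_pos: [0.4811, 0.052, 0.0917]
orientation: [-0.272, -3.129, -0.0]
force: [2.1, 0.7, -0.6]
opening: -0.0001
gripper_force: 0.6
```

Request:
servo_tool:
  steps:
    - [0, 0.12, 0, 0, 0, 0, 0]
    - [0, 0.18, 0, 0, 0, 0, 0]
    - [0, 0.22, 0, 0, 0, 0, 0]
    - [0, 0.24, 0, 0, 0, 0, 0]

```text
t: 7.52
ee_pos: [0.4701, 0.0539, 0.0918]
orientation: [-0.273, -3.13, 0.0]
force: [1.1, -0.3, -0.6]
opening: 0.0003
gripper_force: 0.4
```

Run:
```python
from h import *
where(); c=calibration('top'); im=capture('top')
for n in ('front_top','cell_mid','pad','basket','leveller'):
    for r in tip_of('top',n)[:1]: print(n,round(r['confidence'],2),(st(w('top',r['xyz'],c))*1e3).round(0))
```

```text
t 7.53 stand-frame tcp [-120.7    1.5   91.8] yaw x 170.04 F [ 1.1 -0.1 -0.6] q [ 0.04  0.    1.74  0.    1.4  -1.36] z [-0. -0. -1.]
cell_mid 0.97 [-95.   7.  14.]
pad 0.54 [-93.  -1.  10.]
basket 0.96 [-96. -77.  18.]
leveller 0.86 [-95.  77.  14.]
```

Request:
servo_tool:
  steps:
    - [0, -0.2, 0, 0, 0, 0, 0]
    - [0, -0.2, 0, -1.0, 0, 0, 0]
    - [0, -0.2, 0, -2.2, 0, 0, 0]
    - [50, -1.0, -0.6, -2.4, 0, 0, 0]
    - [50, -1.5, -1.5, -2.4, 0, 0, 0]

```text
t: 8.45
ee_pos: [0.5332, -0.0335, 0.2136]
orientation: [0.269, 3.126, 0.0]
force: [0.7, 0.1, -0.0]
opening: 0.0358
gripper_force: 0.0
```

Run:
```python
from h import *
where(); print(rel([.606,-.3505,.20]).round(2))
c=calibration('top'); capture('top')
for n in ('front_top','cell_mid','pad','basket','leveller','tamper'):
    for r in tip_of('top',n)[:4]:
        if r['confidence']>.5: x=w('top',r['xyz'],c); print(n,round(r['confidence'],2),x.round(4),(st(x)*1e3).round(0))
```

```text
t 8.45 stand-frame tcp [-43.5 -73.7 213.6] yaw x 170.17 F [ 0.7  0.2 -0. ] q [-0.13  0.08  1.41  0.    1.65 -1.53] z [ 0.004 -0.    -1.   ]
[-2.52 -6.    0.28]
front_top 0.86 [0.4503 0.0595 0.1259] [-141.    4.  126.]
basket 0.54 [ 0.4793 -0.0282  0.0177] [-97. -78.  18.]
leveller 0.81 [0.5059 0.1294 0.0164] [-99.  82.  16.]
tamper 0.97 [ 0.7126 -0.2399  0.0009] [ 169. -246.    1.]
tamper 0.87 [ 0.6102 -0.245  -0.0012] [  69. -269.   -1.]
tamper 0.7 [ 0.6047 -0.3536  0.0027] [  83. -376.    3.]
tamper 0.67 [ 0.7295 -0.349   0.0032] [ 205. -350.    3.]
```

Request:
servo_tool:
  steps:
    - [50, -2.52, -6.0, 0.3, 0, 0, 0]
    - [50, -2.52, -6.0, 0.3, 0, 0, 0]
    - [50, -2.52, -6.0, 0.3, 0, 0, 0]
    - [50, -2.52, -6.0, 0.3, 0, 0, 0]
    - [50, -2.52, -6.0, 0.3, 0, 0, 0]

```text
t: 9.43
ee_pos: [0.6011, -0.338, 0.1977]
orientation: [0.27, 3.129, 0.0]
force: [1.1, 1.0, 1.3]
opening: 0.05
gripper_force: 0.0
```

Run:
```python
from h import *
where()
for cam in('wrist','scene','top'):
  c=calibration(cam); im=capture(cam)
  if cam=='wrist': cv2.imwrite('pics/wr.png',im[...,::-1])
  for r in tip_of(cam,'tamper'): x=w(cam,r['xyz'],c); print(cam,round(r['confidence'],2),x.round(4),rel([x[0],x[1],.1]).round(2))
```

```text
t 9.43 stand-frame tcp [  76.3 -361.7  197.7] yaw x 170.15 F [0.9 1.1 1.3] q [-0.57  0.54  0.88  0.    1.72 -1.96] z [ 0.001 -0.    -1.   ]
wrist 0.96 [ 0.7156 -0.2372 -0.0013] [-1.92  2.47  1.85]
wrist 0.9 [ 0.6109 -0.2521 -0.0017] [0.09 1.8  1.86]
wrist 0.73 [ 0.6025 -0.3533 -0.0056] [-0.11 -0.22  1.86]
wrist 0.69 [ 0.727  -0.3478 -0.0013] [-2.54  0.33  1.85]
scene 0.92 [ 0.6085 -0.35   -0.0054] [-0.21 -0.23  1.92]
scene 0.92 [ 0.604  -0.2449 -0.0011] [0.25 1.83 1.92]
scene 0.92 [ 7.242e-01 -3.513e-01 -2.000e-04] [-2.49  0.15  1.92]
scene 0.65 [ 0.7163 -0.2417 -0.0051] [-1.95  2.28  1.92]
top 0.91 [ 0.7138 -0.2409  0.0036] [-1.9   2.25  1.96]
top 0.66 [ 0.6042 -0.3529  0.0018] [-0.12 -0.33  1.96]
top 0.63 [ 0.6067 -0.2433 -0.0009] [0.2  1.84 1.96]
top 0.38 [0.7266 0.0066 0.1213] [-1.31  7.17  1.96]
```

View pics/wr.png

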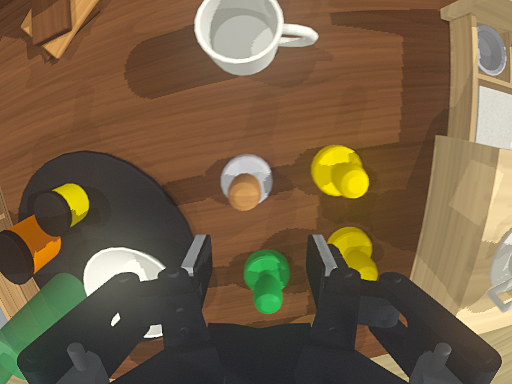

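The wrist view shows the steel/brown tamper at (246,185), with its neighbours clear of the fingers. I'm descending to grasp it.

Request:
servo_tool:
  steps:
    - [56, -0.13, -0.26, 0.3, 0, 0, 0]
    - [56, -0.13, -0.26, 1.4, 0, 0, 0]
    - [56, -0.13, -0.26, 2.3, 0, 0, 0]
    - [56, -0.13, -0.26, 2.9, 0, 0, 0]
    - [56, -0.13, -0.26, 3.23, 0, 0, 0]

```text
t: 10.35
ee_pos: [0.6038, -0.3503, 0.0334]
orientation: [-0.271, -3.127, -0.002]
force: [-0.1, -0.4, -0.3]
opening: 0.0561
gripper_force: 0.0
```

Request:
servo_tool:
  steps:
    - [20, 0, 0, 0, 0, 0, 0]
    - [20, 0, 0, 0, 0, 0, 0]
    - [20, 0, 0, 0, 0, 0, 0]
    - [20, 0, 0, 0, 0, 0, 0]
  squeeze: 40

```text
t: 10.85
ee_pos: [0.6047, -0.3513, 0.0365]
orientation: [0.272, 3.129, -0.001]
force: [-1.0, 0.3, -2.3]
opening: 0.0313
gripper_force: 39.9
```

Run:
```python
from h import *
where(); print(sense()['opening'],sense()['gripper_force'])
```

```text
t 10.85 stand-frame tcp [  82.1 -374.2   36.5] yaw x 170.05 F [-1.   0.2 -2.3] q [-0.58  0.67  1.03  0.    1.45 -1.98] z [ 0.001 -0.    -1.   ]
0.03132876753974248 39.905934871640056
```

Request:
servo_tool:
  steps:
    - [20, 0, 0, -0.4, 0, 0, 0]
    - [20, 0, 0, -1.2, 0, 0, 0]
    - [20, 0, 0, -2.2, 0, 0, 0]
    - [20, 0, 0, -3.2, 0, 0, 0]
    - [20, 0, 0, -3.6, 0, 0, 0]

```text
t: 11.48
ee_pos: [0.6053, -0.3517, 0.2229]
orientation: [0.272, 3.122, -0.006]
force: [-0.4, -1.0, -3.5]
opening: 0.0311
gripper_force: 40.3
```

Request:
servo_tool:
  steps:
    - [20, 0.4, 0.9, 0, 0, 0, 0]
    - [20, 0.9, 1.9, 0, 0, 0, 0]
    - [20, 1.4, 3.0, 0, 0, 0, 0]
    - [20, 1.9, 4.0, 0, 0, 0, 0]
    - [20, 2.3, 4.8, 0, 0, 0, 0]

```text
t: 12.1
ee_pos: [0.5321, -0.0929, 0.218]
orientation: [0.271, 3.127, -0.0]
force: [0.6, -0.3, -3.3]
opening: 0.0317
gripper_force: 40.6
```

Run:
```python
from h import *
where(); s=sense(); print(s['opening'],s['gripper_force'])
c=calibration('wrist'); im=capture('wrist'); cv2.imwrite('pics/held.png',im[...,::-1])
for n in ('tamper','pad','cell_mid','front_top','basket','leveller'):
  for r in tip_of('wrist',n)[:3]:
    x=w('wrist',r['xyz'],c); print(n,round(r['confidence'],2),(st(x)*1e3).round(0),'from tcp',((S.T@(x-s['ee_pos']))*1e3).round(0))
```

```text
t 12.1 stand-frame tcp [ -34.3 -132.4  218. ] yaw x 170.1 F [ 0.7 -0.2 -3.3] q [-0.24  0.1   1.38  0.    1.66 -1.64] z [ 0.003 -0.    -1.   ]
0.03167187029293568 40.60839483048767
tamper 0.6 [ 199. -350.   -0.] from tcp [ 234. -218. -218.]
tamper 0.59 [ -34. -136.  177.] from tcp [  0.  -3. -41.]
tamper 0.56 [  72. -271.   -1.] from tcp [ 106. -139. -219.]
pad 0.76 [-98.   3.  15.] from tcp [ -64.  135. -203.]
pad 0.29 [-148.    4.   80.] from tcp [-113.  137. -138.]
front_top 0.89 [-138.    1.  116.] from tcp [-104.  133. -102.]
basket 0.6 [-97. -75.  13.] from tcp [ -62.   57. -205.]
leveller 0.88 [-100.   79.   14.] from tcp [ -65.  211. -204.]
```

View pics/held.png

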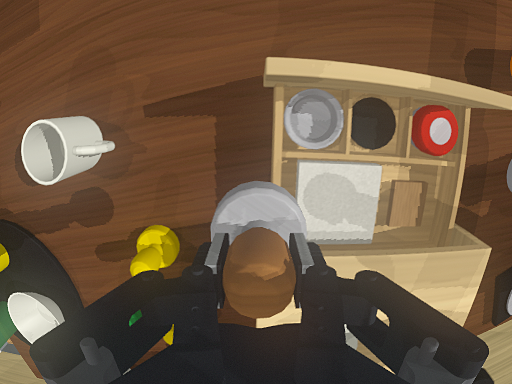

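Tamper is held upright. The wrist view shows the pad in the middle cell at (372,123), the basket at (314,118) and the leveller at (436,130). I'm moving over the pad.

Request:
servo_tool:
  steps:
    - [20, 0.6, 1.1, 0, 0, 0, 0]
    - [20, 1.1, 2.2, 0, 0, 0, 0]
    - [20, 1.25, 2.67, 0, 0, 0, 0]
    - [20, 1.25, 2.67, 0.5, 0, 0, 0]
    - [20, 1.25, 2.67, 1.0, 0, 0, 0]

```text
t: 13.08
ee_pos: [0.4947, 0.0469, 0.1657]
orientation: [0.273, 3.129, -0.0]
force: [0.0, -0.1, -3.9]
opening: 0.0313
gripper_force: 41.5
```

Request:
servo_tool:
  steps:
    - [20, 0, 0, 0.6, 0, 0, 0]
    - [20, 0, 0, 1.0, 0, 0, 0]
    - [20, 0, 0, 1.3, 0, 0, 0]

```text
t: 13.45
ee_pos: [0.4944, 0.0466, 0.1]
orientation: [-0.275, -3.129, 0.0]
force: [0.2, -0.9, -3.5]
opening: 0.0315
gripper_force: 41.5
```

Run:
```python
from h import *
where(); s=sense(); print(s['opening'],s['gripper_force'])
c=calibration('wrist'); im=capture('wrist'); cv2.imwrite('pics/over.png',im[...,::-1])
for cam in ('wrist','scene'):
 c=calibration(cam); 
 if cam=='scene': capture(cam)
 for n in ('tamper','pad','cell_mid','front_top','basket','leveller'):
  for r in tip_of(cam,n)[:3]:
    x=w(cam,r['xyz'],c)
    if r['confidence']>.4: print(cam,n,round(r['confidence'],2),(st(x)*1e3).round(0),'from tcp',((S.T@(x-s['ee_pos']))*1e3).round(0))
```

```text
t 13.45 stand-frame tcp [-95.6  -1.5 100. ] yaw x 169.97 F [ 0.4 -0.9 -3.5] q [ 0.02  0.06  1.66 -0.    1.42 -1.38] z [-0.001 -0.    -1.   ]
0.03147186582253894 41.466724982019514
wrist tamper 0.84 [  67. -273.   -5.] from tcp [ 163. -271. -105.]
wrist tamper 0.67 [ 203. -350.   -3.] from tcp [ 298. -348. -103.]
wrist front_top 0.6 [-137.    2.  116.] from tcp [-42.   4.  16.]
wrist basket 0.6 [-99. -73.  12.] from tcp [ -3. -72. -88.]
wrist leveller 0.97 [-98.  78.   9.] from tcp [ -2.  79. -91.]
scene tamper 0.98 [ 173. -245.   -0.] from tcp [ 269. -243. -100.]
scene tamper 0.66 [  70. -266.   -2.] from tcp [ 165. -264. -102.]
scene tamper 0.63 [ 206. -349.    0.] from tcp [ 301. -347. -100.]
scene pad 0.61 [-91.  -1.  14.] from tcp [  4.   1. -86.]
scene cell_mid 0.6 [-97.   3.  17.] from tcp [ -2.   4. -83.]
scene front_top 0.57 [-139.    6.  123.] from tcp [-43.   8.  23.]
scene basket 0.67 [-98. -76.  15.] from tcp [ -3. -74. -85.]
```

View pics/over.png

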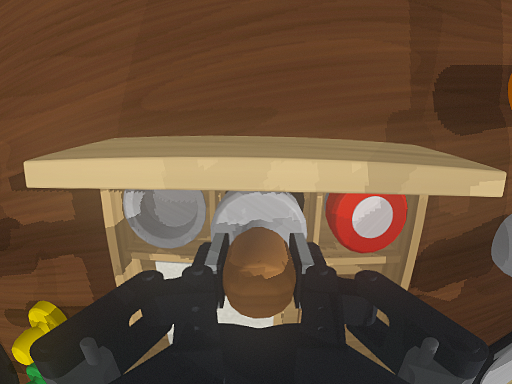

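Request:
servo_tool:
  steps:
    - [20, 0.01, 0.07, 0.15, 0, 0, 0]
    - [20, 0.01, 0.07, 0.35, 0, 0, 0]
    - [20, 0.01, 0.07, 0.55, 0, 0, 0]
    - [20, 0.01, 0.07, 0.7, 0, 0, 0]
    - [20, 0.01, 0.07, 0.8, 0, 0, 0]

```text
t: 14.78
ee_pos: [0.4942, 0.0509, 0.0603]
orientation: [-0.273, -3.129, -0.0]
force: [-0.6, -0.7, -5.1]
opening: 0.0315
gripper_force: 41.5
```

Request:
servo_tool:
  steps:
    - [20, 0, 0, 0.02, 0, 0, 0]
    - [20, 0, 0, 0.04, 0, 0, 0]
    - [20, 0, 0, 0.06, 0, 0, 0]

```text
t: 15.15
ee_pos: [0.4946, 0.0509, 0.0583]
orientation: [0.273, 3.129, 0.0]
force: [-0.0, -0.7, -3.8]
opening: 0.0312
gripper_force: 41.5
```

Run:
```python
from h import *
where()
```

```text
t 15.15 stand-frame tcp [-96.1   2.8  58.3] yaw x 170.04 F [ 0.1 -0.7 -3.8] q [ 0.03  0.11  1.7   0.    1.34 -1.37] z [ 0.001  0.    -1.   ]
```

Still no contact, so I'll creep down another 3–4 mm.

Request:
servo_tool:
  steps:
    - [20, 0, 0, 0.02, 0, 0, 0]
    - [20, 0, 0, 0.035, 0, 0, 0]
    - [20, 0, 0, 0.05, 0, 0, 0]
    - [20, 0, 0, 0.05, 0, 0, 0]

```text
t: 15.65
ee_pos: [0.4945, 0.0509, 0.0555]
orientation: [0.273, 3.129, 0.0]
force: [0.0, 0.1, -2.8]
opening: 0.0318
gripper_force: 41.5
```

Request:
servo_tool:
  steps:
    - [20, 0, 0, 0.015, 0, 0, 0]
    - [20, 0, 0, 0.03, 0, 0, 0]
    - [20, 0, 0, 0.03, 0, 0, 0]

```text
t: 16.02
ee_pos: [0.4955, 0.0507, 0.0554]
orientation: [0.273, 3.127, -0.0]
force: [-0.5, -1.8, 5.1]
opening: 0.0316
gripper_force: 42.2
```

Request:
servo_tool:
  steps:
    - [36, 0, 0, 0, 0, 0, 0]
    - [44, 0, 0, 0, 0, 0, 0]
    - [52, 0, 0, 0, 0, 0, 0]
    - [54, 0, 0, 0, 0, 0, 0]
    - [54, 0, 0, 0, 0, 0, 0]

```text
t: 16.65
ee_pos: [0.4943, 0.0509, 0.0539]
orientation: [-0.273, -3.13, -0.0]
force: [-0.1, -0.5, 0.6]
opening: 0.054
gripper_force: 0.0
```

Request:
servo_tool:
  steps:
    - [54, 0, 0, -0.3, 0, 0, 0]
    - [54, 0, 0, -0.8, 0, 0, 0]
    - [54, 0, 0, -1.6, 0, 0, 0]
    - [54, 0, 0, -2.4, 0, 0, 0]
    - [54, 0, 0, -2.8, 0, 0, 0]

```text
t: 17.27
ee_pos: [0.4952, 0.0509, 0.1979]
orientation: [0.272, 3.125, 0.001]
force: [0.1, 0.1, -0.1]
opening: 0.0541
gripper_force: 0.0
```

Run:
```python
from h import *
where()
for cam in ('wrist','top'):
 c=calibration(cam); im=capture(cam)
 if cam=='wrist': cv2.imwrite('pics/placed.png',im[...,::-1])
 for n in ('tamper','pad','press','basket','leveller'):
  for r in tip_of(cam,n)[:4]:
    x=w(cam,r['xyz'],c)
    if r['confidence']>.4: print(cam,n,round(r['confidence'],2),(st(x)*1e3).round(0))
```

```text
t 17.27 stand-frame tcp [-95.6   2.9 197.9] yaw x 170.05 F [ 0.1  0.1 -0.1] q [ 0.03 -0.02  1.54  0.    1.62 -1.37] z [ 0.005  0.    -1.   ]
wrist tamper 0.72 [-96.   3.  13.]
wrist tamper 0.71 [  72. -271.   -1.]
wrist press 0.8 [-152.    6.   77.]
wrist basket 0.55 [-95. -73.  13.]
wrist leveller 0.8 [-98.  76.  12.]
top tamper 0.84 [ 171. -247.    0.]
top tamper 0.66 [ 208. -350.   -2.]
top tamper 0.55 [  67. -266.   -2.]
top tamper 0.47 [141. -66. 125.]
top basket 0.72 [-92. -79.  15.]
top leveller 0.7 [138.  -3. 122.]
top leveller 0.54 [-94. -79.  16.]
```

View pics/placed.png

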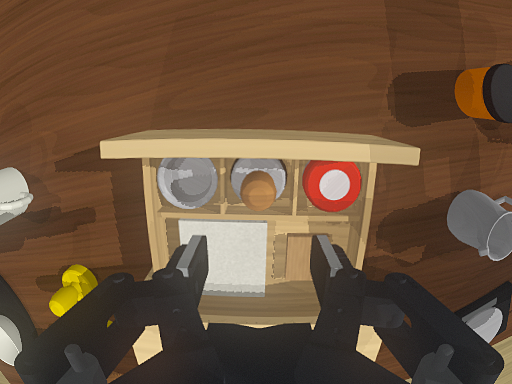

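The tamper at (258,185) stands in the middle cell, centred on the pad; the basket and leveller are undisturbed. I'm going round to the front to shut the drawer.

Request:
servo_tool:
  steps:
    - [0, 0.9, 0, 0, 0, 0, 0]
    - [0, 1.9, -0.05, 0, 0, 0, 0]
    - [0, 1.9, -0.05, 0.6, 0, 0, 0]
    - [0, 1.9, -0.05, 1.7, 0, 0, 0]
    - [0, 1.9, -0.05, 2.45, 0, 0, 0]

```text
t: 18.5
ee_pos: [0.3994, 0.0649, 0.0694]
orientation: [-0.272, -3.129, 0.0]
force: [0.4, -0.5, -0.7]
opening: 0.0004
gripper_force: 0.0
```

Request:
servo_tool:
  steps:
    - [0, -0.2, 0, 0, 0, 0, 0]
    - [0, -0.35, 0, 0, 0, 0, 0]
    - [0, -0.5, 0, 0, 0, 0, 0]
    - [0, -0.65, 0, 0, 0, 0, 0]
    - [0, -0.8, 0, 0, 0, 0, 0]

```text
t: 19.12
ee_pos: [0.4404, 0.0579, 0.0719]
orientation: [0.273, 3.129, 0.0]
force: [-0.9, -0.2, 0.6]
opening: 0.0003
gripper_force: 0.0
```

Run:
```python
from h import *
where()
```

```text
t 19.12 stand-frame tcp [-150.7    0.2   71.9] yaw x 170.04 F [-0.9 -0.3  0.6] q [ 0.05 -0.06  1.84  0.    1.36 -1.35] z [ 0.001  0.    -1.   ]
```

Request:
servo_tool:
  steps:
    - [0, -0.17, 0, 0, 0, 0, 0]
    - [0, -0.35, 0, 0, 0, 0, 0]
    - [0, -0.53, 0, 0, 0, 0, 0]
    - [0, -0.71, 0, 0, 0, 0, 0]
    - [0, -0.89, 0, 0, 0, 0, 0]

```text
t: 19.75
ee_pos: [0.4842, 0.0501, 0.0714]
orientation: [-0.273, -3.13, -0.0]
force: [-1.6, 0.8, 1.3]
opening: -0.0003
gripper_force: 0.0
```

Request:
servo_tool:
  steps:
    - [0, -0.17, 0, 0, 0, 0, 0]
    - [0, -0.34, 0, 0, 0, 0, 0]
    - [0, -0.5, 0, 0, 0, 0, 0]
    - [0, -0.66, 0, 0, 0, 0, 0]
    - [0, -0.82, 0, 0, 0, 0, 0]

```text
t: 20.38
ee_pos: [0.5245, 0.0431, 0.0714]
orientation: [0.273, 3.13, 0.0]
force: [-1.0, 0.2, 0.4]
opening: 0.0004
gripper_force: 0.0
```

Request:
servo_tool:
  steps:
    - [0, -0.15, 0, 0, 0, 0, 0]
    - [0, -0.3, 0, 0, 0, 0, 0]
    - [0, -0.42, 0, 0, 0, 0, 0]
    - [0, -0.54, 0, 0, 0, 0, 0]
    - [0, -0.64, 0, 0, 0, 0, 0]

```text
t: 21.0
ee_pos: [0.5556, 0.0375, 0.0713]
orientation: [-0.273, -3.129, 0.0]
force: [-3.2, -0.2, 0.8]
opening: -0.0001
gripper_force: 0.0
```

Run:
```python
from h import *
where()
```

```text
t 21.0 stand-frame tcp [-33.7   0.2  71.3] yaw x 170.04 F [-3.1 -0.7  0.8] q [ 0.    0.25  1.51  0.    1.38 -1.4 ] z [-0.001  0.    -1.   ]
```

Request:
servo_tool:
  steps:
    - [0, -0.1, 0, 0, 0, 0, 0]
    - [0, -0.2, 0, 0, 0, 0, 0]
    - [0, -0.3, 0, 0, 0, 0, 0]
    - [0, -0.38, 0, 0, 0, 0, 0]
    - [0, -0.45, 0, 0, 0, 0, 0]

```text
t: 21.62
ee_pos: [0.5778, 0.0338, 0.0714]
orientation: [-0.272, -3.129, -0.0]
force: [-5.5, -0.1, 0.5]
opening: -0.0004
gripper_force: 0.0
```

Request:
servo_tool:
  steps:
    - [0, -0.04, 0, 0, 0, 0, 0]
    - [0, -0.07, 0, 0, 0, 0, 0]
    - [0, -0.1, 0, 0, 0, 0, 0]
    - [0, -0.12, 0, 0, 0, 0, 0]
    - [0, -0.12, 0, 0, 0, 0, 0]

```text
t: 22.25
ee_pos: [0.5836, 0.0327, 0.0714]
orientation: [0.272, 3.13, 0.0]
force: [-3.6, -0.6, 0.2]
opening: 0.0003
gripper_force: 0.0
```

Run:
```python
from h import *
where()
```

```text
t 22.25 stand-frame tcp [-5.3  0.3 71.4] yaw x 170.05 F [-3.4 -1.3  0.2] q [-0.01  0.32  1.42  0.    1.4  -1.4 ] z [ 0.  0. -1.]
```

Request:
servo_tool:
  steps:
    - [0, -0.02, 0, 0, 0, 0, 0]
    - [0, -0.035, 0, 0, 0, 0, 0]
    - [0, -0.035, 0, 0, 0, 0, 0]

```text
t: 22.62
ee_pos: [0.5837, 0.0327, 0.0714]
orientation: [-0.272, -3.125, -0.0]
force: [-14.9, 0.3, 5.2]
opening: 0.0001
gripper_force: 0.0
```

At the solid stop with 15 N. Now I'll back off gently so the drawer settles at 0.

Request:
servo_tool:
  steps:
    - [0, 0.06, 0, 0, 0, 0, 0]
    - [0, 0.14, 0, 0, 0, 0, 0]
    - [0, 0.3, 0, 0, 0, 0, 0]
    - [0, 0.8, 0, 0, 0, 0, 0]
    - [0, 1.6, 0, 0, 0, 0, 0]

```text
t: 23.25
ee_pos: [0.5064, 0.0463, 0.0719]
orientation: [0.273, 3.127, 0.0]
force: [-0.5, 0.3, 0.6]
opening: -0.0002
gripper_force: 0.0
```

Request:
servo_tool:
  steps:
    - [0, 1, 0, 0, 0, 0, 0]
    - [0, 1, 0, -1, 0, 0, 0]
    - [0, 1, 0, -2, 0, 0, 0]
    - [0, 1, 0, -2, 0, 0, 0]

```text
t: 23.75
ee_pos: [0.4594, 0.055, 0.1765]
orientation: [0.271, 3.119, 0.002]
force: [-0.5, 0.5, 0.3]
opening: 0.0002
gripper_force: 0.0
```

Run:
```python
from h import *
where()
for cam in ('scene','top'):
 c=calibration(cam); im=capture(cam)
 if cam=='scene': cv2.imwrite('pics/end.png',cv2.resize(im[120:290,180:380],None,fx=3,fy=3)[...,::-1])
 for n in ('front_top','press','tamper'):
  for r in tip_of(cam,n)[:4]:
    x=w(cam,r['xyz'],c)
    if r['confidence']>.4: print(cam,n,round(r['confidence'],2),(st(x)*1e3).round(0))
```

```text
t 23.75 stand-frame tcp [-131.5    0.7  176.5] yaw x 170.06 F [-0.6  0.4  0.3] q [ 0.04 -0.11  1.67  0.    1.57 -1.36] z [ 0.011  0.    -1.   ]
scene front_top 0.76 [  8.   3. 122.]
scene front_top 0.44 [54.  1. 15.]
scene front_top 0.42 [-41. 301.   3.]
scene press 0.87 [ 1. -3. 83.]
scene tamper 0.92 [  67. -270.   -5.]
scene tamper 0.73 [ 203. -351.   -2.]
scene tamper 0.68 [ 171. -247.   -0.]
scene tamper 0.55 [56.  4. 16.]
top front_top 0.84 [ 10.   6. 122.]
top press 0.63 [ 3.  5. 81.]
top tamper 0.93 [  69. -266.   -2.]
top tamper 0.83 [ 171. -249.    3.]
top tamper 0.69 [ 205. -352.    3.]
top tamper 0.48 [52. -4. 20.]
```

View pics/end.png

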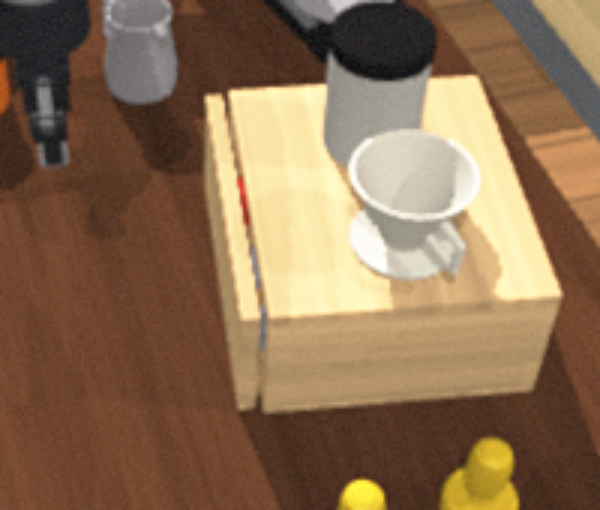

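The drawer is shut: the front reads about 0, and the 6 mm gap between panel and carcass is there by design. I'm handing in.

```bash
python3 -c "
from rig import *
print(hand_in())"
```

```text
the job is handed in; nothing more can be done
None
```

The tamper was set down on the pad in the drawer's middle cell, the drawer was pushed in and stayed shut in the last camera check, and the job was handed in at about 24 s; the hand-in gave no verdict.

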